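# Hold the archive shelving's dead-man dial in its third position

## Task

Use the blade of the opening knife to pry up the lid of the shelving control box, swing the lid right up until it stands open by itself, and lay the knife down flat on the table. Then turn the spring-return dial inside clockwise, past its first two clicks to the third, and finish while holding it there with the gripper's fingers: it springs back if let go. Lift the lid only with the knife, never with the fingers, and leave the book, the brass weight and the pencil pot where they are.

Things in the scene. Friction and masses are not known exactly. Their poses are not given: they have to be found in the camera images.
- control_box: Fixed grey metal control box, 180 (x) by 170 (y) by 72 mm high with its lid. Origin: centre of its underside, on the table; x points from the front (side nearest the robot) to the hinge side, z up. Walls 5 mm; side and rear walls reach z = 68 mm, the front wall only 60 mm. The panel inside, at z = 30 mm, carries the dial. White marks round the dial: a dot at rest, then one, two and three ticks.
- slot (a point): Middle of the open slot in the box's front, at box x = -90 mm (front wall's outer face), z = 64 mm. The slot, between front wall and lid, is 8 mm high (box z = 60 to 68 mm) and 160 mm wide; the blade goes in here along +x, under the lid. Axes as the box's.
- lid (a joint): Hinge of the lid, a flat black plate with a clear window, 188 by 174 by 4 mm, 0.1 kg, underside at box z = 68 mm when shut, overhanging the front wall by 10 mm. 0 = shut, grows as the front edge rises, 1.57 = upright, stop at 1.95. About 1 N at the front edge lifts it; it falls if let go when low and stays by itself from about 1.2 rad.
- lid_front_edge (a point): Middle of the lid's front lower edge, 188 mm from the hinge; moves with the lid (when shut at box x = -100 mm, z = 68 mm).
- lid_hinge (a point): Middle of the hinge axis, which lies along the box's y axis, at box x = 88 mm, z = 70 mm.
- knife: Loose opening knife lying on the table, 200 mm long, 75 g: wooden handle 20 wide, 24 mm high, from x = -85 to 25 mm; blunt flat steel blade 18 wide, 2 mm thick, from x = 25 to 115 mm, its mid-plane 12 mm above the underside. Origin: underside of the handle near the centre of mass (grip here). x points along the blade, z up. Lying flat, the origin is at z = 0.
- blade_tip (a point): End of the knife's blade, middle of its thickness: x = 115 mm, z = 12 mm in the knife's frame.
- dial (a joint): Angle of the dial, 0 at rest, growing clockwise seen from above. Clicks (detents) at 0.36, 0.72 and 1.08 rad, stop at 1.12. A spring returns it to 0 from everywhere: 0.08 N m at rest rising to 0.20 N m at the third click, with the clicks rippling it by up to 0.05 N m.
- dial_grip (a point): On the dial's vertical axis (box x = -12 mm, y = 0), 54 mm above the table, amid the grip bar; turns with the dial. The bar is 54 mm long along this point's x (white line at its +x end), 14 wide, from z = 39 to 64 mm, on a disc 60 mm across, top at z = 39 mm. At rest the bar's x is turned 0.54 rad anticlockwise, seen from above, from the box's x.
- old_volume: Bystander: brown bound book lying flat, 150 by 220 by 44 mm. Origin: centre of the underside.
- book_weight: Bystander: brass weight, 52 mm across and 60 mm tall. Origin: centre of the underside.
- pencil_pot: Bystander: empty dark steel pot, 68 mm across and 90 mm tall. Origin: centre of the underside.
There are look-alikes about, which are no part of the job. Of the things that look like the knife, the smallest one is meant.

How it is judged:
By the outcome, as a careful person would: the job done as asked, in the order asked, and still so for the second after the job is handed in, while the arm keeps its last pose, push and grip.
It also fails if it takes over 62 s, if anything falls off the work surface, if the arm or the gripper's body presses on something with over 40 N, if the wrist force passes 120 N, or if a joint passes its speed limit or range.

## Robot

A 6-joint arm with a two-finger parallel gripper is mounted at the origin on the work surface. World frame = base frame: x ahead of the robot, y to its left, z up, the work surface at z = 0. Lengths are in m, angles in rad, forces in N, time in s.
With the tool pointing down it reaches from about 0.225 to 0.875 m from the base axis. Payload 3.4 kg.
Tool frame: the origin (TCP) lies at the very end of the fingers, on their centre line; the grasp point (between the pads) lies 19 mm behind it (manip.hold_point_z is the distance from the TCP to the grasp point, in m); z points along the fingers, y is the line along which they close (so a half turn about z gives the same grasp; the last joint's range is limited). The gripper opens to 85 mm and grips with 20 to 120 N. Pads are 22 mm wide; open, the fingers measure 114 mm over their backs; the gripper's body (76 mm by 85 mm) begins 54 mm behind the grasp point. The pads swing forward as they close: fully open they stand 13 mm farther back than shut.
Start: joints at [-1.319, 0.276, 1.505, -0, 1.361, -0.121], TCP at [0.209, -0.536, 0.231] pointing down, gripper open.
Joint ranges: [-2.89, 2.89], [-0.75, 2.08], [0.22, 2.7], [-1.18, 4.32], [0.11, 2.71], [-2.7, 2.7]. Speed limits (rad/s): [2.57, 2.57, 3.14, 3.14, 3.14, 3.14].

## Interface

Orientations are given as a unit quaternion [w, x, y, z].
In Python, from rig import readout, viewer, order, manip gives the robot as it stands. The module is installed in compiled form; this text tells all that it offers.
- The arm moves only by the tool send_rows, never from a script. Its arguments are lists of equal length, an entry for each row: "xyz": the shift along the world's x, y, z in m, a list of three; "delta_rot": the turn, a rotation vector about the world's x, y, z in degrees, a list of three. In form: {"xyz": [[tx, ty, tz], ...], "delta_rot": [[wx, wy, wz], ...]}. A call has 1 to 12 rows; each row shifts and turns the commanded pose from where the row before left it; what a row does not reach is not made up. A row lasts 1/10 s, in which the tool goes at most 50 mm and 8.59 degrees, less where a joint would pass 70% of its speed; a pose out of reach is approached as far as the arm can. A call with a gripper value outside its range is refused whole. "gripper" is the finger opening in m, from 0 to 0.0854, set as the call begins (left out, the last holds). The fingers move at their own pace and stop on an object; "force" is the grip in N (left out, the last holds). Time passes only in rows, so rows that do not move let the fingers close. It gives the time, the measured TCP pose, the force, the opening and the grip force at its end, in the units of the state.
- readout.get_state(): the state, without advancing time (a new reading comes with each control period).
- viewer.get_image(name): name is "scene" or "top" or "wrist"; returns a dict with "color" (384x512x3 uint8, red, green, blue), "depth" (384x512 float32, m along the optical axis (not along the pixel's ray), 0 where there is no reading), "K" (3x3 intrinsics, pixels), "dist" ([k1, k2, p1, p2, k3] as OpenCV has them; the pictures are not rectified), "camera_from_world" (4x4, takes a point from world to camera coordinates). Camera axes: x right, y up, looking along -z (the intrinsics and any distortion apply to the point x, -y, -z); pixel columns grow to the right and rows downward; lengths in m; the calibration is good to about 2 mm. A picture is of the moment at which its call begins.
- order.sign_off(): hands the job in; it is judged then, once.
The state is a dict: "clock": time; "qpos": joint angles; "qd": joint speeds; "effort": joint torques, N m; "position": TCP position; "ee_rot": TCP orientation; "contact_force": force on the tool from outside, world axes, zero at the start; "moment": the same for the moment, N m; "width": finger opening in m; "gripper_force": force on a finger pad.
Only numpy, scipy, OpenCV 4.12 (cv2) and the standard library are available. Lean on these libraries where they do the work, as an engineer would, in place of code of your own. Each camera call takes 0.05 s, during which the arm holds its last target. There are 200 camera calls.

## Working session

There is one attempt and no reset: what is moved stays moved. The work goes in short steps, Python scripts to look and compute and a tool call to move; the robot and the scene stay as the last step left them, time stands still between calls to the robot, and variables do not carry over. Pictures are saved under pics/ and viewed, at most 10 in all, crops included, and the job is handed in when it is done.

Besides the shell and the picture viewer there is one more tool, called as a command line: name --argument value ..., lists and objects as JSON in quotes. send_rows: Moves the arm, as the interface text tells. Its arguments: {"type":"object","properties":{"xyz":{"type":"array"},"delta_rot":{"type":"array"},"gripper":{"type":"number"},"force":{"type":"number"}},"required":["xyz","delta_rot"]}

```bash
mkdir -p pics
cat > h.py <<'E'
import numpy as np, cv2
from rig import readout, viewer, order, manip
def grab(name, fn=None):
    im=viewer.get_image(name)
    np.savez(f'{name}.npz',**{k:np.asarray(v) for k,v in im.items()})
    if fn: cv2.imwrite(f'pics/{fn}.png',cv2.cvtColor(im['color'],cv2.COLOR_RGB2BGR))
    return im
def load(name): return dict(np.load(f'{name}.npz'))
def cloud(im):
    h,w=im['depth'].shape
    u,v=np.meshgrid(np.arange(w),np.arange(h))
    p=np.stack([u,v],-1).reshape(-1,1,2).astype(float)
    n=cv2.undistortPoints(p,im['K'],im['dist']).reshape(h,w,2)
    d=im['depth']
    c=np.stack([n[...,0]*d,-n[...,1]*d,-d,np.ones_like(d)],-1)
    return (c@np.linalg.inv(im['camera_from_world']).T)[...,:3]
def ray(im,u,v,z):
    n=cv2.undistortPoints(np.array([[[u,v]]],float),im['K'],im['dist'])[0,0]
    T=np.linalg.inv(im['camera_from_world']); d=T[:3,:3]@np.array([n[0],-n[1],-1]); o=T[:3,3]
    return o+d*(z-o[2])/d[2]
E
python3 - <<'E'
from h import *
a=grab('top','top1');b=grab('scene','scene1')
A=np.hstack([a['color'],b['color']])
for im in(a,b): print(np.linalg.inv(im['camera_from_world'])[:3].round(3), im['K'][0,0])
s=readout.get_state();print(s)
print(manip.hold_point_z)
E
```

```text
[[-0.02   0.988 -0.155  0.381]
 [-1.    -0.019  0.014 -0.002]
 [ 0.011  0.155  0.988  1.269]] 383.4227610570325
[[-0.745 -0.509  0.43   1.164]
 [ 0.666 -0.584  0.463  0.626]
 [ 0.015  0.632  0.775  1.142]] 430.83011961693677
{'clock': 0.1, 'qpos': array([-1.31898785e+00,  2.76540959e-01,  1.50601564e+00,  1.44474379e-05,
        1.36072723e+00, -1.20984460e-01]), 'qd': array([ 0.00058829, -0.00191832, -0.00291821,  0.002159  , -0.00093803,
        0.0014777 ]), 'effort': array([ 1.20722314e-03, -4.17698872e+01, -2.46405691e+01, -1.80397928e-04,
        5.79116429e-03, -3.50813394e-06]), 'position': array([ 0.20931216, -0.53503077,  0.23051735]), 'ee_rot': array([-8.44242539e-04,  9.82678346e-01,  1.85317439e-01, -4.82237171e-05]), 'contact_force': array([-0.11938699,  0.69741568,  0.03388951]), 'moment': array([0.04373543, 0.01621903, 0.02510436]), 'gripper_force': 0.0, 'width': 0.08542612772746908}
0.0187
```

View pics/top1.png

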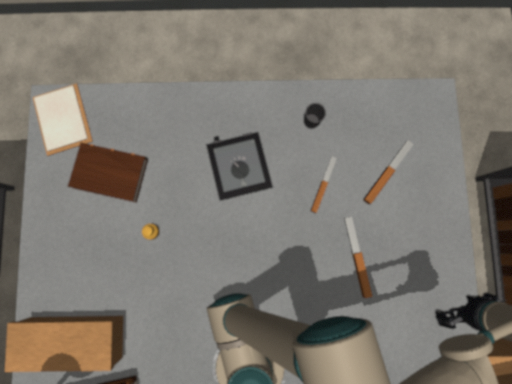

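View pics/scene1.png

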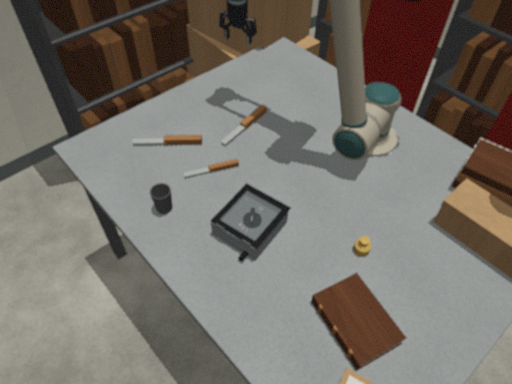

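The top view shows three knives. The smallest runs from about (333,158) to (315,211). The box is at (240,166), the pot at (314,115), the weight at (150,231) and the book at (108,172). Next I'll enlarge the area around the box and knife.

Run:
```python
from h import *
a=load('top')
c=a['color'][120:220,195:355]
cv2.imwrite('pics/crop1.png',cv2.cvtColor(cv2.resize(c,None,fx=5,fy=5,interpolation=cv2.INTER_CUBIC),cv2.COLOR_RGB2BGR))
P=cloud(a); hsv=cv2.cvtColor(a['color'],cv2.COLOR_RGB2HSV)
R,G,B=[a['color'][...,i].astype(int) for i in range(3)]
# knives: orange handles + white blades
han=((R-B)>60); lab=cv2.connectedComponentsWithStats(han.astype(np.uint8))
for i in range(1,lab[0]):
    m=lab[1]==i
    if m.sum()>15:
        p=P[m]; q=p[:,:2]; w,v=np.linalg.eigh(np.cov(q.T)); t=(q-q.mean(0))@v[:,1]
        print('orange',lab[3][i].round(1),m.sum(),q.mean(0).round(4),'z',np.percentile(p[:,2],[10,50,90]).round(4),'dir',v[:,1].round(3),'len',np.ptp(t).round(4))
for n,(u,v) in dict(s_tip=(333.5,158),s_end=(315,212)).items(): print(n,ray(a,u,v,.012))
# lid plane region
m=(P[...,2]>.055)&(P[...,2]<.085); m[:,:200]=0;m[:,285:]=0;m[:120]=0;m[215:]=0
r=cv2.minAreaRect(P[m][:,:2].astype(np.float32)); print('lid',r,cv2.boxPoints(r),m.sum(),np.median(P[m][:,2]))
```

```text
orange [ 75.8 127.5] 362 [0.7819 0.5722] z [0.0004 0.0034 0.0068] dir [-0.881 -0.474] len 0.7768
orange [379.2 184.6] 311 [ 0.5647 -0.4374] z [0.0267 0.03   0.0333] dir [-0.676  0.737] len 0.5176
orange [319.1 196.3] 173 [ 0.5312 -0.2391] z [0.02   0.0234 0.0266] dir [-0.919  0.394] len 0.1073
orange [149.5 231.2] 202 [0.4276 0.3099] z [0.0265 0.0341 0.0587] dir [-0.355  0.935] len 0.0575
orange [361.8 271.2] 267 [ 0.2879 -0.3629] z [0.0273 0.0304 0.0336] dir [-0.981 -0.193] len 0.1348
orange [ 58.3 344.5] 4675 [0.1055 0.5473] z [0.111  0.1137 0.1165] dir [-0.081  0.997] len 1.2672
orange [499.6 359.6] 182 [-0.0235 -0.8411] z [-0.0899 -0.0856 -0.0819] dir [0.423 0.906] len 0.9864
s_tip [ 0.66117527 -0.29622516  0.012     ]
s_end [ 0.4806172  -0.22536388  0.012     ]
lid ((0.6303232908248901, 0.023453377187252045), (0.19219496846199036, 0.1740269958972931), 13.042401313781738) [[ 0.51706827  0.0865357 ]
 [ 0.5563413  -0.08300198]
 [ 0.7435783  -0.03962895]
 [ 0.7043053   0.12990874]] 3184 0.07067322416722277
```

View pics/crop1.png

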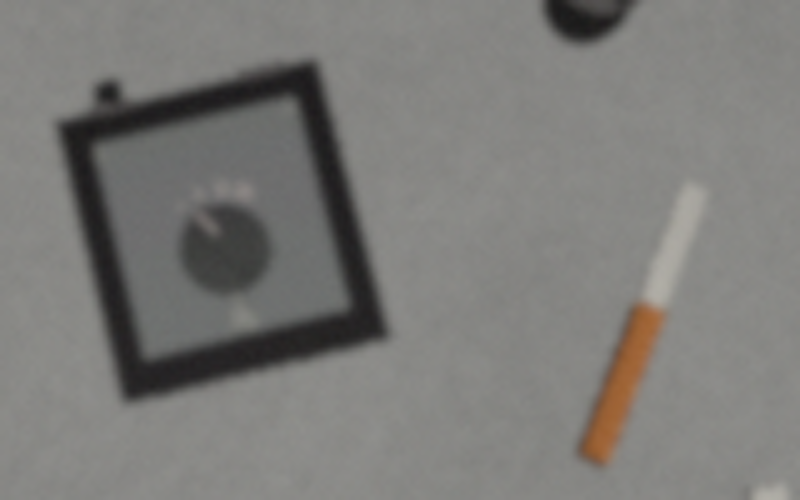

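The crop confirms the small knife, with its tip near crop (696,188) and butt near (597,460). The box is yawed about +13°. The dial line points up and left as expected at rest. Now I'll move above the knife.

send_rows --xyz '[[0.029, 0.0237, -0.009], [0.029, 0.0237, -0.009], [0.029, 0.0237, -0.009], [0.029, 0.0237, -0.009], [0.029, 0.0237, -0.009], [0.029, 0.0237, -0.009], [0.029, 0.0237, -0.009], [0.029, 0.0237, -0.009], [0.029, 0.0237, -0.009], [0.029, 0.0237, -0.009], [0.029, 0.0237, -0.009], [0.029, 0.0237, -0.009]]' --delta_rot '[[0, 0, -3.62], [0, 0, -3.62], [0, 0, -3.62], [0, 0, -3.62], [0, 0, -3.62], [0, 0, -3.62], [0, 0, -3.62], [0, 0, -3.62], [0, 0, -3.62], [0, 0, -3.62], [0, 0, -3.62], [0, 0, -3.62]]' --gripper 0.06 --force 100

```text
clock: 1.3
position: [0.5582, -0.2499, 0.1225]
ee_rot: [-0.0, 0.981, -0.193, -0.0]
contact_force: [-0.6, -0.7, -0.5]
width: 0.0598
gripper_force: 0.0
```

send_rows --xyz '[[0, 0, 0], [0, 0, 0]]' --delta_rot '[[0, 0, 0], [0, 0, 0]]'

```text
clock: 1.5
position: [0.5573, -0.2504, 0.1224]
ee_rot: [0.0, 0.982, -0.19, -0.001]
contact_force: [-0.7, -0.0, 0.6]
width: 0.0602
gripper_force: 0.0
```

```bash
cat >> h.py <<'E'
from scipy.spatial.transform import Rotation as Rn
def tcp():
    s=readout.get_state(); q=np.array(s['ee_rot']); R=Rn.from_quat(q[[1,2,3,0]]).as_matrix()
    print('t',round(s['clock'],2),'p',s['position'].round(4),'yaw_y',np.degrees(np.arctan2(R[1,1],R[0,1])).round(2),'z',R[:,2].round(3),'w',round(s['width'],4),'gf',round(s['gripper_force'],1),'F',s['contact_force'].round(2),'M',s['moment'].round(3),'q',s['qpos'].round(2))
    return s,R
E
python3 - <<'E'
from h import *
tcp()
a=grab('wrist','wrist1'); P=cloud(a); C=a['color'].astype(int)
m=((C[...,0]-C[...,2])>60)&(P[...,2]>.015)&(P[...,2]<.03)
q=P[m][:,:2]; print(m.sum(), P[m][:,2].mean())
r=cv2.minAreaRect(q.astype(np.float32)); print(r, cv2.boxPoints(r))
w,v=np.linalg.eigh(np.cov(q.T)); print(np.degrees(np.arctan2(v[1,1],v[0,1])))
E
```

```text
t 1.5 p [ 0.5573 -0.2504  0.1224] yaw_y -111.93 z [-0.002  0.    -1.   ] w 0.0602 gf 0.0 F [-0.75 -0.02  0.58] M [ 0.001 -0.001  0.037] q [-0.54  0.41  1.59 -0.    1.15  1.42]
2924 0.02492673985856439
((0.5274194478988647, -0.3320992588996887), (0.19634167850017548, 0.3064740300178528), 64.65054321289062) [[ 0.34690642 -0.35521096]
 [ 0.6238711  -0.48642415]
 [ 0.7079325  -0.30898756]
 [ 0.4309678  -0.17777437]]
114.2777258959112
```

View pics/wrist1.png

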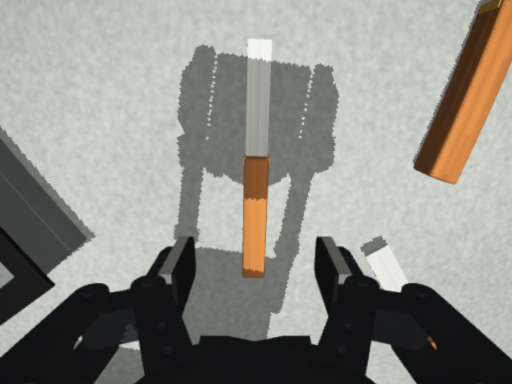

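The wrist view shows the small knife almost centred between the fingers. The tip is at (259.5,40), the blade-handle joint at (256.5,157) and the butt at (254,274).

Run:
```python
from h import *
a=load('wrist')
t=ray(a,259.5,40,.013);j=ray(a,256.5,157,.024);b=ray(a,254.3,271,.024)
print(t,j,b)
d=(t-b)[:2];print(np.linalg.norm(d),np.linalg.norm((j-b)[:2]),np.degrees(np.arctan2(d[1],d[0])))
u=d/np.linalg.norm(d);print('origin',t[:2]-.115*u,j[:2]-.025*u,b[:2]+.085*u)
```

```text
[ 0.66537443 -0.29730308  0.013     ] [ 0.58422805 -0.26213307  0.024     ] [ 0.4889553  -0.22172095  0.024     ]
0.19192802999246125 0.10348930636475709 -23.191437976767922
origin [ 0.5596671  -0.25201556] [ 0.5612482  -0.25228795] [ 0.56708681 -0.25519434]
```

send_rows --xyz '[[0.0035, -0.002, -0.02], [0, 0, -0.03], [0, 0, -0.03], [0, 0, -0.02], [0, 0, -0.012], [0, 0, -0.0065], [0, 0, 0]]' --delta_rot '[[0, 0, -1.3], [0, 0, 0], [0, 0, 0], [0, 0, 0], [0, 0, 0], [0, 0, 0], [0, 0, 0]]'

```text
clock: 2.25
position: [0.5605, -0.2537, 0.0047]
ee_rot: [0.0, 0.979, -0.203, -0.0]
contact_force: [0.1, 0.4, -0.5]
width: 0.0599
gripper_force: 0.0
```

send_rows --xyz '[[0, 0, 0], [0, 0, 0], [0, 0, 0], [0, 0, 0], [0, 0, 0], [0, 0, 0]]' --delta_rot '[[0, 0, 0], [0, 0, 0], [0, 0, 0], [0, 0, 0], [0, 0, 0], [0, 0, 0]]' --gripper 0.01 --force 100

```text
clock: 2.85
position: [0.5616, -0.2535, 0.0063]
ee_rot: [0.0, 0.979, -0.202, 0.001]
contact_force: [-1.1, 0.1, 6.0]
width: 0.018
gripper_force: 98.6
```

```bash
python3 -c "
from h import *
tcp()"
```

```text
t 2.85 p [ 0.5616 -0.2535  0.0063] yaw_y -113.36 z [ 0.002 -0.001 -1.   ] w 0.018 gf 98.6 F [-1.13  0.08  6.01] M [ 0.094  0.133 -0.045] q [-0.54  0.53  1.71 -0.    0.9   1.44]
```

send_rows --xyz '[[0, 0, 0.02], [0, 0, 0.04], [0, 0, 0.034], [-0.02, 0.028, 0.02], [-0.02, 0.028, 0], [-0.02, 0.028, 0], [-0.02, 0.028, 0], [-0.02, 0.028, 0], [-0.02, 0.028, 0], [-0.02, 0.028, 0], [-0.02, 0.028, 0], [0, 0, 0]]' --delta_rot '[[0, 0, 0], [0, 0, 0], [0, 0, 0], [0, 0, 4.55], [0, 0, 4.55], [0, 0, 4.55], [0, 0, 4.55], [0, 0, 4.55], [0, 0, 4.55], [0, 0, 4.55], [0, 0, 4.55], [0, 0, 0]]'

```text
clock: 4.05
position: [0.3965, -0.026, 0.1185]
ee_rot: [-0.001, 0.993, 0.115, -0.002]
contact_force: [0.5, 0.8, -1.3]
width: 0.0178
gripper_force: 98.1
```

send_rows --xyz '[[0, 0, -0.02], [0, 0, -0.02], [0, 0, -0.02], [0, 0, 0], [0, 0, 0]]' --delta_rot '[[0, 0, 0], [0, 0, 0], [0, 0, 0], [0, 0, 0], [0, 0, 0]]'

```text
clock: 4.55
position: [0.4013, -0.0294, 0.059]
ee_rot: [0.0, 0.994, 0.113, -0.0]
contact_force: [-0.3, 0.0, -1.0]
width: 0.0173
gripper_force: 98.1
```

Run:
```python
from h import *
s,R=tcp()
w=grab('wrist'); t=grab('top'); sc=grab('scene')
cw=cv2.resize(w['color'],(480,360)); 
c=lambda im,x,y,W,H,f: cv2.resize(im['color'][y:y+H,x:x+W],None,fx=f,fy=f,interpolation=cv2.INTER_CUBIC)
b=c(sc,200,110,120,90,4)
out=np.vstack([w['color'][:300],]) 
cv2.imwrite('pics/pre.png',cv2.cvtColor(np.hstack([cv2.resize(w['color'],(400,300)),cv2.resize(b,(400,300))]),cv2.COLOR_RGB2BGR))
```

```text
t 4.55 p [ 0.4013 -0.0294  0.059 ] yaw_y -77.0 z [-0. -0. -1.] w 0.0173 gf 98.1 F [-0.28  0.04 -0.97] M [ 0.021 -0.032 -0.026] q [-0.25  0.2   2.11 -0.    0.83  1.1 ]
```

View pics/pre.png

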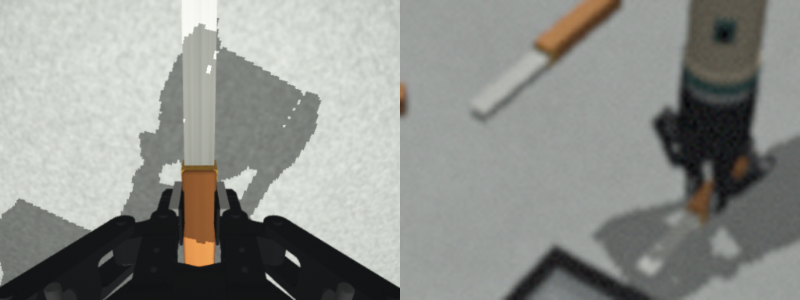

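The picture shows the knife held straight in the fingers, its blade pointing at the box. I'll measure the blade's height and pitch from depth.

Run:
```python
from h import *
from scipy.spatial.transform import Rotation as Rn
O=np.array([.635,.0247]); th=np.radians(13.04); Rb=np.array([[np.cos(th),np.sin(th)],[-np.sin(th),np.cos(th)]])
for n in('wrist','scene','top'):
    im=load(n);P=cloud(im);q=(P[...,:2]-O)@Rb.T; z=P[...,2]
    k=np.array([.4013,-.0294]); d=(P[...,:2]-k)@Rb.T
    for lo,hi in((.03,.05),(.05,.075),(.075,.095),(.095,.11)):
        m=(d[...,0]>lo)&(d[...,0]<hi)&(abs(d[...,1])<.006)&(z>.045)&(z<.085)
        if m.sum()>3: print(n,lo,hi,m.sum(),'z',np.median(z[m]).round(4),'y',np.median(d[m][:,1]).round(4))
    m=(d[...,0]>.08)&(d[...,0]<.135)&(abs(d[...,1])<.015)&(z>.045)&(z<.085)
    if m.sum()>3: print(n,'tip x',np.sort(d[m][:,0])[-3:])
    m=(abs(q[...,0]+.006)<.092)&(abs(q[...,1])<.085)&(z>.064)&(z<.085)
    if m.sum()>50:
        r=cv2.minAreaRect(q[m&(1>0)].astype(np.float32)); A=np.c_[q[m],np.ones(m.sum())]; co=np.linalg.lstsq(A,z[m],rcond=None)[0]
        mm=(abs(q[...,0]+.006)<.15)&(abs(q[...,1])<.15)&(z>.064)&(z<.085); r=cv2.minAreaRect(q[mm].astype(np.float32))
        print(n,'lid z at front',(co@[-.1,0,1]).round(4),'ctr',np.median(z[m]).round(4),'rect',r)
```

```text
wrist 0.03 0.05 1126 z 0.0664 y 0.0
wrist 0.05 0.075 1575 z 0.0664 y 0.0
wrist 0.075 0.095 1424 z 0.0663 y -0.0
wrist 0.095 0.11 1148 z 0.0663 y -0.0
wrist tip x [0.1136703  0.11368354 0.11382739]
scene 0.03 0.05 18 z 0.0677 y 0.0003
scene 0.05 0.075 21 z 0.0679 y 0.0013
scene 0.075 0.095 15 z 0.0668 y 0.0001
scene 0.095 0.11 10 z 0.0656 y 0.0005
scene tip x [0.11150814 0.11330205 0.11334297]
scene lid z at front 0.0726 ctr 0.0725 rect ((-0.03156629949808121, -0.001202702522277832), (0.24871926009655, 0.1763136088848114), 0.03691291809082031)
top 0.075 0.095 25 z 0.0643 y 0.0007
top 0.095 0.11 18 z 0.0648 y 0.0002
top tip x [0.11019114 0.11080899 0.11224005]
top lid z at front 0.0707 ctr 0.0708 rect ((-0.032228775322437286, -0.00027144700288772583), (0.17406274378299713, 0.24678713083267212), 89.88323211669922)
```

send_rows --xyz '[[0, 0, -0.001], [0.0098, 0.0023, 0], [0.0098, 0.0023, 0], [0.0098, 0.0023, 0], [0.0098, 0.0023, 0], [0.0098, 0.0023, 0], [0, 0, 0]]' --delta_rot '[[0, 0, 0], [0, 0, 0], [0, 0, 0], [0, 0, 0], [0, 0, 0], [0, 0, 0], [0, 0, 0]]'

```text
clock: 5.4
position: [0.4521, -0.0175, 0.0579]
ee_rot: [0.0, 0.994, 0.114, 0.001]
contact_force: [-0.1, 0.3, -0.8]
width: 0.0177
gripper_force: 98.1
```

Run:
```python
from h import *
tcp(); sc=grab('scene')
c=lambda im,x,y,W,H,f: cv2.resize(im['color'][y:y+H,x:x+W],None,fx=f,fy=f,interpolation=cv2.INTER_CUBIC)
cv2.imwrite('pics/ins.png',cv2.cvtColor(c(sc,190,150,120,90,5),cv2.COLOR_RGB2BGR))
```

```text
t 5.4 p [ 0.4521 -0.0175  0.0579] yaw_y -76.94 z [ 0.002 -0.    -1.   ] w 0.0177 gf 98.1 F [-0.13  0.35 -0.79] M [-0.002 -0.026 -0.043] q [-0.19  0.27  2.02  0.    0.86  1.15]
```

View pics/ins.png

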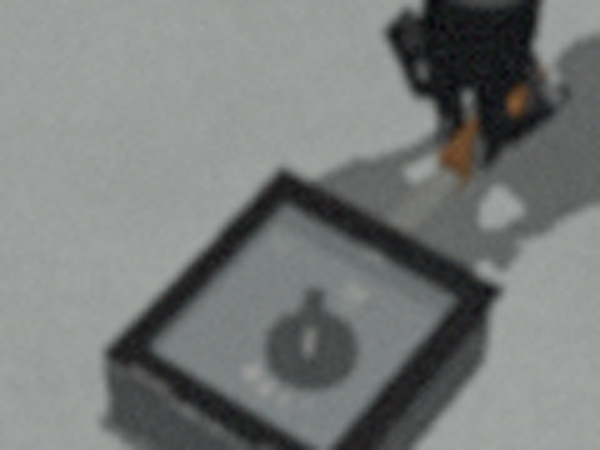

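The blade tip is already under the lid: it disappears at about (390,222) in the crop, with no contact force. I'll work out the arc increments next.

Run:
```python
import numpy as np
th=np.linspace(0,1.56,25); r=138
x=88-r*np.cos(th)-2*np.sin(th); z=70+r*np.sin(th)-2*np.cos(th)-1
u=np.array([.9743,.2255])
for a,b in zip(np.diff(x),np.diff(z)): print(f'[{a*u[0]/1e3:.4f}, {a*u[1]/1e3:.4f}, {b/1e3:.4f}],',end=' ')
```

```text
[0.0002, 0.0000, 0.0090], [0.0007, 0.0002, 0.0089], [0.0013, 0.0003, 0.0089], [0.0018, 0.0004, 0.0088], [0.0024, 0.0006, 0.0086], [0.0029, 0.0007, 0.0084], [0.0035, 0.0008, 0.0082], [0.0040, 0.0009, 0.0080], [0.0045, 0.0010, 0.0077], [0.0050, 0.0011, 0.0074], [0.0054, 0.0013, 0.0070], [0.0058, 0.0014, 0.0067], [0.0063, 0.0014, 0.0063], [0.0066, 0.0015, 0.0058], [0.0070, 0.0016, 0.0054], [0.0073, 0.0017, 0.0049], [0.0076, 0.0018, 0.0044], [0.0079, 0.0018, 0.0039], [0.0081, 0.0019, 0.0034], [0.0083, 0.0019, 0.0028], [0.0085, 0.0020, 0.0022], [0.0086, 0.0020, 0.0017], [0.0087, 0.0020, 0.0011], [0.0087, 0.0020, 0.0005],
```

send_rows --xyz '[[0.0098, 0.0023, 0], [0.0098, 0.0023, 0], [0.0045, 0.001, 0], [0, 0, 0.003]]' --delta_rot '[[0, 0, 0], [0, 0, 0], [0, 0, 0], [0, 0, 0]]'

```text
clock: 5.85
position: [0.4748, -0.012, 0.0607]
ee_rot: [0.0, 0.994, 0.114, -0.0]
contact_force: [-0.1, 0.2, -0.5]
width: 0.0178
gripper_force: 98.1
```

send_rows --xyz '[[0.0002, 0, 0.009], [0.0007, 0.0002, 0.009], [0.0013, 0.0003, 0.009], [0.0018, 0.0004, 0.009], [0.0024, 0.0006, 0.0086], [0.0029, 0.0007, 0.0084], [0.0035, 0.0008, 0.0082], [0.004, 0.0009, 0.008], [0.0045, 0.001, 0.0077], [0.005, 0.0011, 0.0074], [0.0054, 0.0013, 0.007], [0.0058, 0.0014, 0.0067]]' --delta_rot '[[0, 0, 0], [0, 0, 0], [0, 0, 0], [0, 0, 0], [0, 0, 0], [0, 0, 0], [0, 0, 0], [0, 0, 0], [0, 0, 0], [0, 0, 0], [0, 0, 0], [0, 0, 0]]'

```text
clock: 7.05
position: [0.5121, -0.0033, 0.1594]
ee_rot: [0.0, 0.994, 0.113, 0.0]
contact_force: [-1.6, 0.5, -1.5]
width: 0.0179
gripper_force: 98.0
```

Run:
```python
from h import *
tcp(); sc=grab('scene'); w=grab('wrist')
c=lambda im,x,y,W,H,f: cv2.resize(im['color'][y:y+H,x:x+W],None,fx=f,fy=f,interpolation=cv2.INTER_CUBIC)
cv2.imwrite('pics/mid.png',cv2.cvtColor(np.hstack([cv2.resize(w['color'],(400,300)),c(sc,170,110,160,120,2.5)]),cv2.COLOR_RGB2BGR))
```

```text
t 7.05 p [ 0.5121 -0.0033  0.1594] yaw_y -76.98 z [ 0. -0. -1.] w 0.0179 gf 98.0 F [-1.55  0.54 -1.52] M [-0.09   0.184 -0.01 ] q [-0.14  0.23  1.75 -0.    1.15  1.2 ]
```

View pics/mid.png

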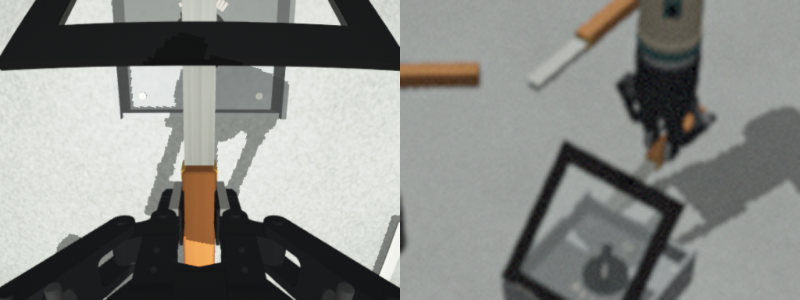

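The lid is up about 45° on the blade, and the knife is still straight in the grip. Continuing the arc.

send_rows --xyz '[[0.0063, 0.0014, 0.0063], [0.0066, 0.0015, 0.0058], [0.007, 0.0016, 0.0054], [0.0073, 0.0017, 0.0049], [0.0076, 0.0018, 0.0044], [0.0079, 0.0018, 0.0039], [0.0081, 0.0019, 0.0034], [0.0083, 0.0019, 0.0028], [0.0085, 0.002, 0.0022], [0.0086, 0.002, 0.0017], [0.0087, 0.002, 0.0011], [0.0087, 0.002, 0.0005]]' --delta_rot '[[0, 0, 0], [0, 0, 0], [0, 0, 0], [0, 0, 0], [0, 0, 0], [0, 0, 0], [0, 0, 0], [0, 0, 0], [0, 0, 0], [0, 0, 0], [0, 0, 0], [0, 0, 0]]'

```text
clock: 8.35
position: [0.606, 0.0184, 0.2013]
ee_rot: [0.0, 0.994, 0.113, 0.0]
contact_force: [-0.7, -0.4, -0.8]
width: 0.0177
gripper_force: 98.0
```

send_rows --xyz '[[0.008, 0.0018, 0], [0.004, 0.001, 0], [0, 0, 0], [0, 0, 0]]' --delta_rot '[[0, 0, 0], [0, 0, 0], [0, 0, 0], [0, 0, 0]]'

```text
clock: 8.75
position: [0.6169, 0.0211, 0.201]
ee_rot: [-0.0, 0.994, 0.113, -0.0]
contact_force: [0.0, -0.0, -1.6]
width: 0.0177
gripper_force: 98.1
```

```bash
cat >> h.py <<'E'
def lid():
    O=np.array([.635,.0247]); th=np.radians(13.04); Rb=np.array([[np.cos(th),np.sin(th)],[-np.sin(th),np.cos(th)]])
    for n in('scene','top','wrist'):
        im=grab(n);P=cloud(im);q=(P[...,:2]-O)@Rb.T;z=P[...,2];C=im['color'].max(-1)
        m=(abs(q[...,1])<.084)&(q[...,0]>-.03)&(q[...,0]<.2)&(z>.13)&(z<.275)&(C<90)
        a=np.arctan2(z[m]-.07,.088-q[...,0][m])
        print(n,m.sum(),'lid angle pct',np.percentile(a,[10,50,90]).round(2) if m.sum()>5 else None)
E
python3 -c "
from h import *
tcp(); lid()"
```

```text
t 8.75 p [0.6169 0.0211 0.201 ] yaw_y -76.98 z [-0.001 -0.    -1.   ] w 0.0177 gf 98.1 F [ 0.02 -0.02 -1.6 ] M [ 0.028  0.082 -0.062] q [-0.08  0.36  1.46 -0.    1.32  1.27]
scene 869 lid angle pct [1.03 1.65 1.66]
top 25 lid angle pct [0.99 1.03 1.07]
wrist 21843 lid angle pct [1.03 1.11 1.64]
```

The scene camera puts the lid at 1.65 rad. I'll retreat and carry the knife back to its original, clear spot.

send_rows --xyz '[[-0.0225, -0.005, 0], [-0.0375, -0.0088, 0], [-0.0375, -0.0088, 0], [0.0053, -0.0315, 0], [0.0053, -0.0315, 0], [0.0053, -0.0315, 0], [0.0053, -0.0315, 0], [0.0053, -0.0315, -0.015], [0.0053, -0.0315, -0.03], [0.0053, -0.0315, -0.03], [0.0053, -0.0315, -0.03], [0, 0, -0.03]]' --delta_rot '[[0, 0, 0], [0, 0, 0], [0, 0, 0], [0, 0, -4.55], [0, 0, -4.55], [0, 0, -4.55], [0, 0, -4.55], [0, 0, -4.55], [0, 0, -4.55], [0, 0, -4.55], [0, 0, -4.55], [0, 0, 0]]'

```text
clock: 10.1
position: [0.5633, -0.2583, 0.0655]
ee_rot: [0.002, 0.979, -0.205, 0.002]
contact_force: [-0.4, 0.8, -0.7]
width: 0.0177
gripper_force: 98.2
```

send_rows --xyz '[[0, 0, -0.025], [0, 0, -0.015], [0, 0, -0.01], [0, 0, 0]]' --delta_rot '[[0, 0, 0], [0, 0, 0], [0, 0, 0], [0, 0, 0]]'

```text
clock: 10.5
position: [0.5611, -0.2531, 0.0151]
ee_rot: [-0.0, 0.979, -0.203, -0.001]
contact_force: [0.4, -0.7, 0.4]
width: 0.0177
gripper_force: 98.1
```

```bash
python3 -c "
from h import *
tcp(); lid()"
```

```text
t 10.5 p [ 0.5611 -0.2531  0.0151] yaw_y -113.38 z [-0.002  0.001 -1.   ] w 0.0177 gf 98.1 F [ 0.38 -0.68  0.38] M [ 0.017 -0.039 -0.031] q [-0.54  0.52  1.7  -0.    0.92  1.44]
scene 570 lid angle pct [1.64 1.65 1.66]
top 448 lid angle pct [1.61 1.63 1.64]
wrist 0 lid angle pct None
```

send_rows --xyz '[[0, 0, -0.004], [0, 0, -0.003], [0, 0, -0.0018], [0, 0, 0]]' --delta_rot '[[0, 0, 0], [0, 0, 0], [0, 0, 0], [0, 0, 0]]'

```text
clock: 11.05
position: [0.5618, -0.2534, 0.0072]
ee_rot: [-0.0, 0.979, -0.203, -0.0]
contact_force: [0.9, -0.4, -0.6]
width: 0.0179
gripper_force: 98.1
```

send_rows --xyz '[[0, 0, 0], [0, 0, 0], [0, 0, 0], [0, 0, 0]]' --delta_rot '[[0, 0, 0], [0, 0, 0], [0, 0, 0], [0, 0, 0]]' --gripper 0.05

```text
clock: 11.45
position: [0.5621, -0.2536, 0.0076]
ee_rot: [0.0, 0.979, -0.203, 0.0]
contact_force: [-0.1, -0.1, -0.5]
width: 0.0501
gripper_force: 0.0
```

send_rows --xyz '[[0, 0, 0.015], [0, 0, 0.03], [0, 0, 0.04], [0, 0, 0.04], [0, 0, 0.02], [0, 0, 0]]' --delta_rot '[[0, 0, 0], [0, 0, 0], [0, 0, 0], [0, 0, 0], [0, 0, 0], [0, 0, 0]]'

```text
clock: 12.05
position: [0.5642, -0.2547, 0.1565]
ee_rot: [0.001, 0.979, -0.203, 0.004]
contact_force: [0.3, -0.4, 0.2]
width: 0.0499
gripper_force: 0.0
```

Run:
```python
from h import *
tcp(); w=grab('wrist'); t=grab('top');sc=grab('scene')
c=lambda im,x,y,W,H,f: cv2.resize(im['color'][y:y+H,x:x+W],None,fx=f,fy=f,interpolation=cv2.INTER_CUBIC)
top=np.hstack([cv2.resize(w['color'],(400,300)),c(sc,170,110,160,120,2.5)])
cv2.imwrite('pics/laid.png',cv2.cvtColor(np.vstack([top,c(t,190,110,160,60,5)]),cv2.COLOR_RGB2BGR))
```

```text
t 12.05 p [ 0.5642 -0.2547  0.1565] yaw_y -113.38 z [ 0.007 -0.004 -1.   ] w 0.0499 gf 0.0 F [ 0.35 -0.42  0.21] M [ 0.007 -0.007  0.004] q [-0.54  0.38  1.53 -0.    1.22  1.44]
```

View pics/laid.png

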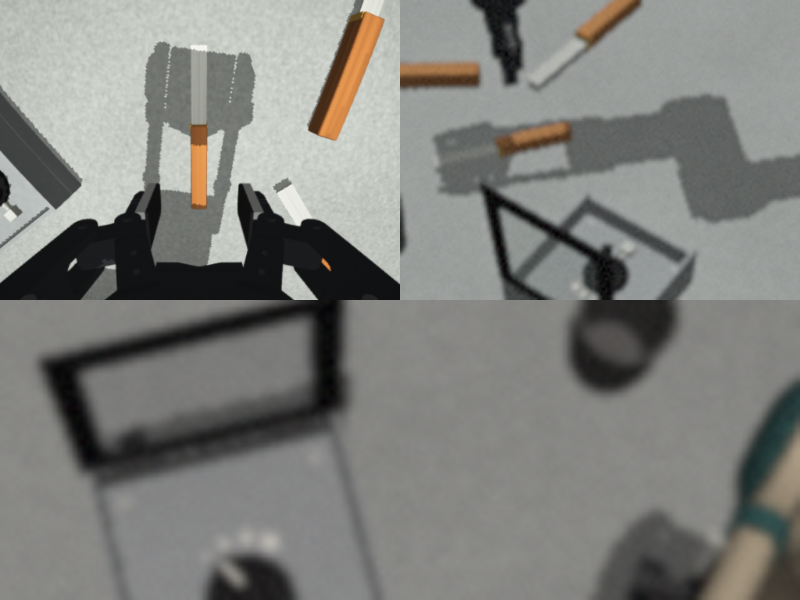

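The knife lies flat and the lid stands open. The dial is visible at rest. I'll move over the dial and refine its pose.

send_rows --xyz '[[0.0059, 0.0277, 0], [0.0059, 0.0277, 0], [0.0059, 0.0277, 0], [0.0059, 0.0277, 0], [0.0059, 0.0277, 0], [0.0059, 0.0277, 0], [0.0059, 0.0277, 0], [0.0059, 0.0277, 0], [0.0059, 0.0277, 0], [0.0059, 0.0277, 0], [0, 0, 0], [0, 0, 0]]' --delta_rot '[[0, 0, 6.73], [0, 0, 6.73], [0, 0, 6.73], [0, 0, 6.73], [0, 0, 6.73], [0, 0, 6.73], [0, 0, 6.73], [0, 0, 6.73], [0, 0, 6.73], [0, 0, 6.73], [0, 0, 0], [0, 0, 0]]'

```text
clock: 13.4
position: [0.62, 0.0238, 0.1505]
ee_rot: [-0.0, 0.927, 0.374, -0.002]
contact_force: [-0.2, 0.0, -0.9]
width: 0.0499
gripper_force: 0.0
```

Run:
```python
from h import *
tcp(); w=grab('wrist','dial'); P=cloud(w); z=P[...,2]
d=np.hypot(P[...,0]-.6233,P[...,1]-.022); m=(d<.04)&(z>.058)&(z<.07)
r=cv2.minAreaRect(P[m][:,:2].astype(np.float32)); print(m.sum(),r,np.median(z[m])); print(cv2.boxPoints(r))
v,u=np.nonzero(m); print('px',u.min(),u.max(),v.min(),v.max())
```

```text
t 13.4 p [0.62   0.0238 0.1505] yaw_y -46.05 z [-0.004 -0.    -1.   ] w 0.0499 gf 0.0 F [-0.23  0.01 -0.92] M [-0.018  0.06  -0.011] q [-0.07  0.4   1.53 -0.    1.22  0.73]
1203 ((0.6247673034667969, 0.020651381462812424), (0.05438332259654999, 0.013887331821024418), 43.80437088012695) 0.06480922941409462
[[ 0.6003365   0.00684066]
 [ 0.6099493  -0.00318193]
 [ 0.6491981   0.03446211]
 [ 0.6395853   0.0444847 ]]
px 253 271 160 227
```

View pics/dial.png

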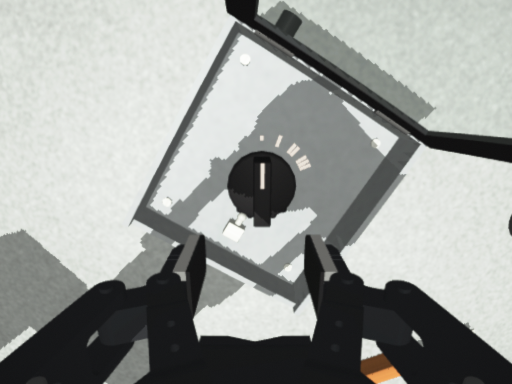

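The wrist view shows the dial bar from (262,160) to (262,227) with its white line upward, centred between the fingers. It is offset about 5 mm forward. Descending and gripping.

send_rows --xyz '[[0.0048, -0.003, -0.02], [0, 0, -0.03], [0, 0, -0.025], [0, 0, -0.017], [0, 0, -0.01], [0, 0, -0.0055], [0, 0, 0], [0, 0, 0]]' --delta_rot '[[0, 0, 0], [0, 0, 0], [0, 0, 0], [0, 0, 0], [0, 0, 0], [0, 0, 0], [0, 0, 0], [0, 0, 0]]'

```text
clock: 14.25
position: [0.6265, 0.0201, 0.0457]
ee_rot: [0.0, 0.928, 0.374, 0.001]
contact_force: [0.2, -0.3, 0.5]
width: 0.0502
gripper_force: 0.0
```

send_rows --xyz '[[0, 0, 0], [0, 0, 0], [0, 0, 0], [0, 0, 0], [0, 0, 0], [0, 0, 0]]' --delta_rot '[[0, 0, 0], [0, 0, 0], [0, 0, 0], [0, 0, 0], [0, 0, 0], [0, 0, 0]]' --gripper 0.004 --force 80

```text
clock: 14.85
position: [0.6255, 0.0213, 0.0461]
ee_rot: [-0.0, 0.927, 0.374, 0.0]
contact_force: [-2.7, 2.2, 5.0]
width: 0.0119
gripper_force: 80.6
```

```bash
python3 -c "
from h import *
tcp()"
```

```text
t 14.85 p [0.6255 0.0213 0.0461] yaw_y -46.08 z [ 0.     0.001 -1.   ] w 0.0119 gf 80.6 F [-2.68  2.22  4.97] M [0.395 0.423 0.032] q [-0.08  0.5   1.65  0.    1.    0.73]
```

send_rows --xyz '[[0, 0, 0], [0, 0, 0], [0, 0, 0], [0, 0, 0], [0, 0, 0], [0, 0, 0], [0, 0, 0], [0, 0, 0], [0, 0, 0], [0, 0, 0], [0, 0, 0], [0, 0, 0]]' --delta_rot '[[0, 0, -5], [0, 0, -5], [0, 0, -5], [0, 0, -5], [0, 0, -5], [0, 0, -5], [0, 0, -5], [0, 0, -5], [0, 0, -5], [0, 0, -5], [0, 0, -5], [0, 0, -4]]'

```text
clock: 16.05
position: [0.6258, 0.0199, 0.0461]
ee_rot: [0.001, 0.991, -0.132, 0.0]
contact_force: [-1.6, -1.6, 4.9]
width: 0.0121
gripper_force: 80.4
```

send_rows --xyz '[[0, 0, 0], [0, 0, 0], [0, 0, 0]]' --delta_rot '[[0, 0, -1.5], [0, 0, -1.5], [0, 0, 0]]'

```text
clock: 16.35
position: [0.6258, 0.0198, 0.0461]
ee_rot: [0.001, 0.988, -0.157, 0.0]
contact_force: [-1.8, -1.0, 6.3]
width: 0.0118
gripper_force: 80.6
```

```bash
cat > bar.py <<'E'
from h import *
tcp()
for n in ('wrist','scene'):
    w=grab(n); P=cloud(w); z=P[...,2]
    d=np.hypot(P[...,0]-.6248,P[...,1]-.0207); C=w['color'].astype(int)
    m=(d<.032)&(z>.055)&(z<.072)
    wh=m&(C.min(-1)>110)
    print(n,m.sum(),wh.sum(),cv2.minAreaRect(P[m][:,:2].astype(np.float32)) if m.sum()>5 else '')
    if wh.sum()>4:
        q=P[wh][:,:2];e,v=np.linalg.eigh(np.cov(q.T)); print('white dir',np.degrees(np.arctan2(v[1,1],v[0,1])),'mean az',np.degrees(np.arctan2(q[:,1].mean()-.0207,q[:,0].mean()-.6248)))
E
python3 bar.py
python3 - <<'E'
from h import *
w=load('wrist');sc=load('scene')
c=lambda im,x,y,W,H,f: cv2.resize(im['color'][y:y+H,x:x+W],None,fx=f,fy=f,interpolation=cv2.INTER_CUBIC)
cv2.imwrite('pics/turn.png',cv2.cvtColor(np.hstack([cv2.resize(w['color'],(400,300)),c(sc,200,160,80,60,5)]),cv2.COLOR_RGB2BGR))
E
```

```text
t 16.35 p [0.6258 0.0198 0.0461] yaw_y -108.01 z [ 0.    -0.002 -1.   ] w 0.0118 gf 80.6 F [-1.75 -1.04  6.34] M [-0.319  0.343  0.134] q [-0.08  0.5   1.65 -0.    1.    1.81]
wrist 4053 602 ((0.6257105469703674, 0.017856985330581665), (0.05385705456137657, 0.03692092373967171), 2.922368049621582)
white dir 70.58492041095614 mean az -17.16656767438809
scene 4 0
```

View pics/turn.png

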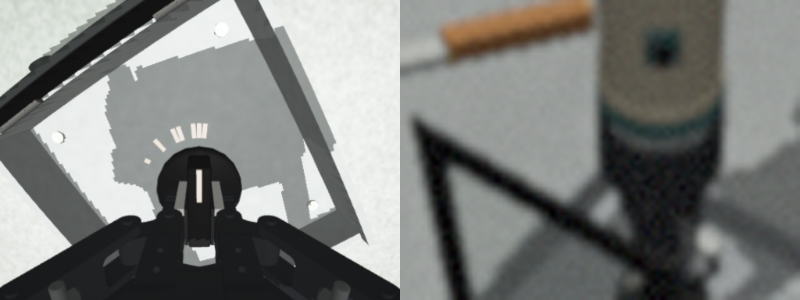

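The white line now sits at the three-tick mark. I'll press on gently toward the stop so it holds firmly past the third click.

send_rows --xyz '[[0, 0, 0], [0, 0, 0], [0, 0, 0], [0, 0, 0], [0, 0, 0]]' --delta_rot '[[0, 0, -1], [0, 0, -1], [0, 0, 0], [0, 0, 0], [0, 0, 0]]'

```text
clock: 16.95
position: [0.6257, 0.0198, 0.046]
ee_rot: [0.001, 0.985, -0.173, 0.0]
contact_force: [-2.0, -1.8, 5.0]
width: 0.012
gripper_force: 80.6
```

```bash
python3 bar.py; python3 -c "
from h import *
lid()
w=load('wrist');P=cloud(w);C=w['color'].astype(int)
d=np.hypot(P[...,0]-.6248,P[...,1]-.0207);m=(d<.032)&(P[...,2]>.05)&(P[...,2]<.075)&(C.min(-1)>150)
l=cv2.connectedComponentsWithStats(m.astype(np.uint8))
for i in range(1,l[0]):
    k=l[1]==i
    if k.sum()>20:
        q=P[k][:,:2];e,v=np.linalg.eigh(np.cov(q.T));print(k.sum(),l[3][i],q.mean(0),np.degrees(np.arctan2(v[1,1],v[0,1])))
"
```

```text
t 16.95 p [0.6257 0.0198 0.046 ] yaw_y -109.98 z [ 0.    -0.002 -1.   ] w 0.012 gf 80.6 F [-1.96 -1.8   5.04] M [-0.284  0.388  0.204] q [-0.08  0.5   1.65 -0.    1.    1.84]
wrist 4033 607 ((0.6254650950431824, 0.017851993441581726), (0.054027680307626724, 0.03694360330700874), 0.9504550695419312)
white dir 68.17580826161291 mean az -19.28838127629795
scene 5 0 
scene 1206 lid angle pct [0.9  1.64 1.66]
top 442 lid angle pct [0.88 1.63 1.64]
wrist 11266 lid angle pct [0.52 0.68 0.84]
258 [254.3372093 237.3255814] [0.64055049 0.01528957] 160.74013758812322
```

The bar is at −19.3° in world, which is a dial angle of about 1.10 rad (third click 1.08, stop 1.12). The lid is at 1.64 rad. Handing in.

```bash
python3 -c "
from rig import order
print(order.sign_off())"
```

```text
the job is handed in; nothing more can be done
None
```

I pried the lid open with the knife and it stands by itself at about 1.64 rad; the knife is flat on the table, and the fingers hold the dial past the third click at about 1.10 rad. I handed the job in at about 17 s, with no verdict returned.

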